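Assemble the single-cup drip filter on the scale

TASK

Get the coffee maker ready for the morning: stand the clear glass mug upright in the middle of the square kitchen scale, then seat the steel drip filter on the mug, then stand the press flat inside the filter, and last put the lid over the filter's rim. Do it in that order, set each piece down and let go of it before taking the next, without dropping any, and leave the milk jug, the coffee canister and the frother where they stand.

Things in the scene. Friction and masses are not known exactly. Their poses are not given: they have to be found in the camera images.
- mug: Clear glass mug, straight-sided, 66 mm outside diameter, 82 mm high, wall 3.5 mm (mouth 59 mm), about 0.25 kg; a loop handle on its +y side reaches 60 mm from the axis, so grip it across its own x axis. Origin: centre of the underside, z up.
- filter: Stainless drip filter, 0.14 kg, round about z. Upward from its underside (origin at the centre): spigot 52 mm across, 8 mm high, for the mug's mouth (3.5 mm play); flat brim 88 mm across, z = 8 to 12 mm, rests on the mug's rim (seated, origin 74 mm above the mug's); open cup 62 mm outside, 56 inside, rim at z = 46 mm, inner floor at z = 12. Stands on its spigot. Grip the cup above the brim.
- press: Stainless press, 0.08 kg, standing on its flat disc, 46 mm across and 5 mm thick, with a plain upright stem 14 mm across in the middle; 50 mm high in all. It stands inside the filter (5 mm play), its origin 12 mm above the filter's; the stem then rises 16 mm above the filter's rim. Grip the top of the stem. Origin: centre of the underside, z up.
- lid: Stainless lid, a round cap 74 mm across, 0.10 kg, standing on its skirt. Skirt 68 mm inside, 10 mm deep, goes round the filter's cup (3 mm play); a step at z = 10 mm rests on the cup's rim, the hollow above clears the stem. Top at z = 33 mm; black knob 14 mm across, z = 33 to 53 mm. Seated, origin 36 mm above the filter's. Origin: centre of the underside, z up.
- scale: Square white kitchen scale, 130 x 130 mm, fixed to the ledge, with a square steel pan 112 x 112 mm whose flat top is 26 mm above the origin and does not sink. The mug belongs in the middle of it. Origin: centre of the underside, z up.
- spoon_rest: Round grey silicone spoon rest with a raised rim and a short tab on its -x side, 112 mm across, 12 mm high, fixed; not used. Origin: centre of the underside, z up.
- jug: Bystander: round-bellied stainless milk jug, 82 mm across, 85 mm high, loop handle on its +y side reaching 72 mm from the axis, loose. Not to be moved. Origin: centre of the underside, z up.
- canister: Bystander: cream plastic coffee canister with a black clip-on lid, 102 mm across, 133 mm high, loose. Not to be moved. Origin: centre of the underside, z up.
- frother: Bystander: steel and black electric milk frother with a press button on its base, 112 mm across, 147 mm high, handle on its +x side reaching 80 mm from the axis, loose. Not to be moved. Origin: centre of the underside, z up.

How it is judged:
By the outcome, as a careful person would: the job done as asked, in the order asked, and still so for the second after the job is handed in, with the robot touching nothing.
It also fails if it takes over 114 s, if anything falls off the work surface, if the arm or the gripper's body presses on something with over 40 N, if the wrist force passes 120 N, or if a joint passes its speed limit or range.

ROBOT

A 6-joint arm with a two-finger parallel gripper is mounted at the origin on the work surface. World frame = base frame: x ahead of the robot, y to its left, z up, the work surface at z = 0. Lengths are in m, angles in rad, forces in N, time in s.
With the tool pointing down it reaches from about 0.375 to 0.975 m from the base axis. Payload 3.8 kg.
Tool frame: the origin (TCP) lies on the mounting face of the last link; the fingertips stand 173 mm ahead of it and the grasp point (between the pads) lies 155 mm ahead of it (bot.hold_point_z is the distance from the TCP to the grasp point, in m); z points along the fingers, y is the line along which they close (so a half turn about z gives the same grasp; the last joint's range is limited). The gripper opens to 85 mm and grips with 20 to 120 N. Pads are 22 mm wide; open, the fingers measure 114 mm over their backs; the gripper's body (76 mm by 85 mm) begins 54 mm behind the grasp point. The pads swing forward as they close: fully open they stand 13 mm farther back than shut.
Start: joints at [-0.037, 0.264, 1.604, -0, 1.274, -0.037], TCP at [0.675, -0, 0.405] pointing down, gripper open.
Joint ranges: [-2.63, 2.63], [-0.94, 2.18], [0.31, 2.57], [-1.31, 4.45], [0, 2.66], [-2.55, 2.55]. Speed limits (rad/s): [2.57, 2.57, 3.14, 3.14, 3.14, 3.14].

INTERFACE

Orientations are given as a rotation vector (axis times angle).
In Python, from workcell import bot, optics gives the robot as it stands.
- The arm moves only by the shell command python3 -m jog 'ROWS' [OPENING] [FORCE]. ROWS is JSON, a list of rows, each an object of numbers: "dx", "dy", "dz": the shift along the tool's x, y, z in mm; "ax", "ay", "az": the turn, a rotation vector about the tool's x, y, z in degrees. A call has 1 to 20 rows; each row shifts and turns the commanded pose from where the row before left it, along the tool's axes as they then stand; what a row does not reach is not made up. A row lasts 1/12 s, in which the tool goes at most 41.7 mm and 7.16 degrees, less where a joint would pass 70% of its speed; a pose out of reach is approached as far as the arm can. A call with a gripper value outside its range is refused whole. OPENING is the opening, from 0 (shut) to 1 (fully open), set as the call begins (- or left out, the last holds). The fingers move at their own pace and stop on an object; FORCE is the grip in N (left out, the last holds). Time passes only in rows, so rows that do not move let the fingers close. It gives the time, the measured TCP pose, the force, the opening and the grip force at its end, in the units of the state.
- bot.read_state(): the state, without advancing time (a new reading comes with each control period).
- optics.read_camera(name): name is "scene" or "side" or "wrist"; returns a dict with "img" (384x512x3 uint8, red, green, blue), "vertical_fov" (degrees; the focal length in pixels is half the picture's height over the tangent of half this angle, whatever the lens; pixels are square), "cx", "cy" (the principal point, pixels), "R" (3x3) and "t" (3): a world point X has camera coordinates R X + t; the wrist camera has in their place "tool_from_camera" (4x4, takes a point from camera to tool coordinates, whose origin is the TCP and whose axes are the flange's). Camera axes: x right, y down, z forward; pixel columns grow to the right and rows downward; lengths in m; the calibration is good to about 2 mm. The wrist camera is an equidistant fisheye: a pixel r from the principal point sees the ray r / f radians off the axis. A picture is of the moment at which its call begins: read the wrist's pose just before it. There is no depth.
- bot.finish_job(): hands the job in; it is judged then, once.
The state is a dict: "time": time; "q": joint angles; "joint_vel": joint speeds; "joint_torque": joint torques, N m; "tool_pos": TCP position; "tcp_rot": TCP orientation; "wrist_force": force on the tool from outside, world axes, zero at the start; "torque": the same for the moment, N m; "width": opening from 0.0 (shut) to 1.0 (fully open); "grip_force": force on a finger pad.
Only numpy, scipy, OpenCV 4.12 (cv2) and the standard library are available. Lean on these libraries where they do the work, as an engineer would, in place of code of your own. Each camera call takes 0.05 s, during which the arm holds its last target. There are 200 camera calls.

## Working session

There is one attempt and no reset: what is moved stays moved. The work goes in short steps, Python scripts to look and compute and a shell command to move; the robot and the scene stay as the last step left them, time stands still between calls to the robot, and variables do not carry over. Pictures are saved under pics/ and viewed, at most 14 in all, crops included, and the job is handed in when it is done.

```bash
ls; mkdir -p pics; python3 - <<'E'
from workcell import bot, optics
import cv2,numpy as np
s=bot.read_state();print(s)
for n in["scene","side","wrist"]:
    c=optics.read_camera(n);cv2.imwrite(f"pics/{n}0.png",c["img"][:,:,::-1])
    print(n,{k:(np.round(v,4).tolist()) for k,v in c.items() if k!="img"})
E
```

```text
pics
{'time': 0.0, 'q': array([-3.68981846e-02,  2.64741594e-01,  1.60538837e+00, -8.64627058e-07,
        1.27369449e+00, -3.69150228e-02]), 'joint_vel': array([-5.62285833e-05, -7.83443557e-05,  1.39804925e-03, -1.18935741e-03,
        6.33653810e-04,  2.03378868e-04]), 'joint_torque': array([ 6.10465631e-04, -5.15121067e+01, -3.67308676e+01, -4.07824507e-05,
        1.31324201e-02,  1.46811578e-05]), 'tool_pos': array([6.74650569e-01, 1.21311562e-05, 4.03361623e-01]), 'tcp_rot': array([-2.22026593, -2.22030388,  0.00238546]), 'wrist_force': array([-0.40374654, -0.4074154 ,  0.55776455]), 'torque': array([ 0.06959214, -0.02630465, -0.00782285]), 'grip_force': 0.0, 'width': 1.0010794384866968}
scene {'vertical_fov': 48.8223, 'cx': 258.3458, 'cy': 190.312, 'R': [[0.8181, 0.575, 0.0124], [0.3394, -0.4654, -0.8175], [-0.4643, 0.6729, -0.5759]], 't': [-0.5006, -0.169, 1.4895]}
side {'vertical_fov': 49.7718, 'cx': 258.2169, 'cy': 184.6723, 'R': [[-0.9985, -0.0517, 0.0162], [-0.0504, 0.7765, -0.6281], [0.0199, -0.628, -0.7779]], 't': [0.5863, 0.0413, 1.3331]}
wrist {'vertical_fov': 65.7065, 'cx': 258.5748, 'cy': 194.9836, 'tool_from_camera': [[0.0001, -0.9464, -0.3229, 0.0831], [1.0, 0.0003, -0.0005, 0.0004], [0.0006, -0.3229, 0.9464, 0.0316], [0.0, 0.0, 0.0, 1.0]]}
```

View pics/scene0.png

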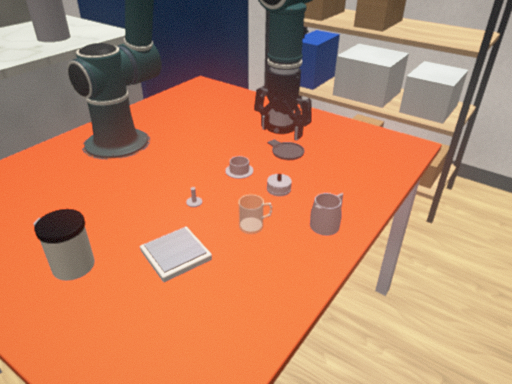

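View pics/side0.png

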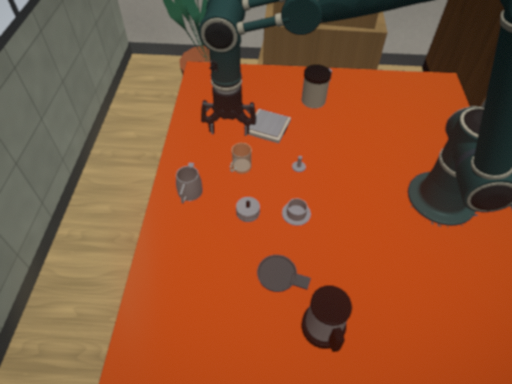

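View pics/wrist0.png

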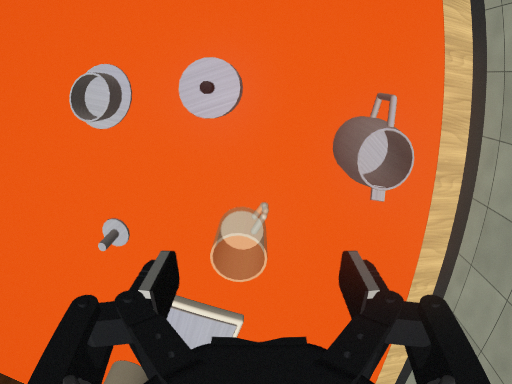

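Scene and side show the layout: scale at scene (176,252), mug (251,213), press (194,198), filter (239,168), lid (279,184), jug (326,213), with the canister at -y and the frother at +y (side (328,315)). In the wrist view, which is sharpest, filter cup is at (97,97), lid knob (207,88), press (115,233), mug (240,245), scale partly hidden at (205,325). A second wrist view is next, to triangulate.

```bash
cat > h.py <<'E'
from workcell import bot, optics
import cv2,numpy as np,pickle
from scipy.spatial.transform import Rotation as Rn
def snap(n,tag):
    s=bot.read_state();c=optics.read_camera(n)
    if n=="wrist":
        R=Rn.from_rotvec(s["tcp_rot"]).as_matrix();T=np.array(c["tool_from_camera"])
        c["Rwc"]=R@T[:3,:3];c["o"]=R@T[:3,3]+s["tool_pos"]
    else: c["Rwc"]=np.array(c["R"]).T;c["o"]=-c["Rwc"]@np.array(c["t"])
    c["fish"]=n=="wrist"
    cv2.imwrite(f"pics/{tag}.png",c["img"][:,:,::-1]);pickle.dump(c,open(f"pics/{tag}.pkl","wb"));return c
def load(tag): return pickle.load(open(f"pics/{tag}.pkl","rb"))
def foc(c): return 192/np.tan(np.radians(c["vertical_fov"]/2))
def ray(c,u,v):
    p=np.array([u-c["cx"],v-c["cy"]])/foc(c)
    if c["fish"]:
        r=np.hypot(*p)+1e-12;d=np.array([*(p/r*np.sin(r)),np.cos(r)])
    else: d=np.array([*p,1.]);d/=np.linalg.norm(d)
    return c["Rwc"]@d
def proj(c,X):
    d=(np.atleast_2d(X)-c["o"])@c["Rwc"]
    if c["fish"]:
        r=np.hypot(d[:,0],d[:,1])+1e-12;p=d[:,:2]/r[:,None]*np.arctan2(r,d[:,2])[:,None]
    else: p=d[:,:2]/d[:,2:]
    return p*foc(c)+[c["cx"],c["cy"]]
def onz(c,u,v,z): d=ray(c,u,v);return c["o"]+d*(z-c["o"][2])/d[2]
def tri(obs):
    A=np.zeros((3,3));b=np.zeros(3)
    for c,u,v in obs:
        d=ray(c,u,v);P=np.eye(3)-np.outer(d,d);A+=P;b+=P@c["o"]
    X=np.linalg.solve(A,b);return X,[np.round(proj(c,X)[0]-[u,v],1) for c,u,v in obs]
E
python3 -c "
from h import *
for n in['wrist','scene','side']: snap(n,n+'A')"
python3 -m jog '[{"dx":-35},{"dx":-35},{"dx":-35},{"dx":-35},{},{},{}]'
python3 -c "
from h import *
c=snap('wrist','wB');cv2.imwrite('pics/wB2.png',cv2.resize(c['img'][:,:,::-1],(768,576),interpolation=cv2.INTER_CUBIC))
a=load('wristA');cv2.imwrite('pics/wA2.png',cv2.resize(a['img'][:,:,::-1][40:300,50:430],(760,520),interpolation=cv2.INTER_CUBIC))"
```

```text
invalid input
```

View pics/wB2.png

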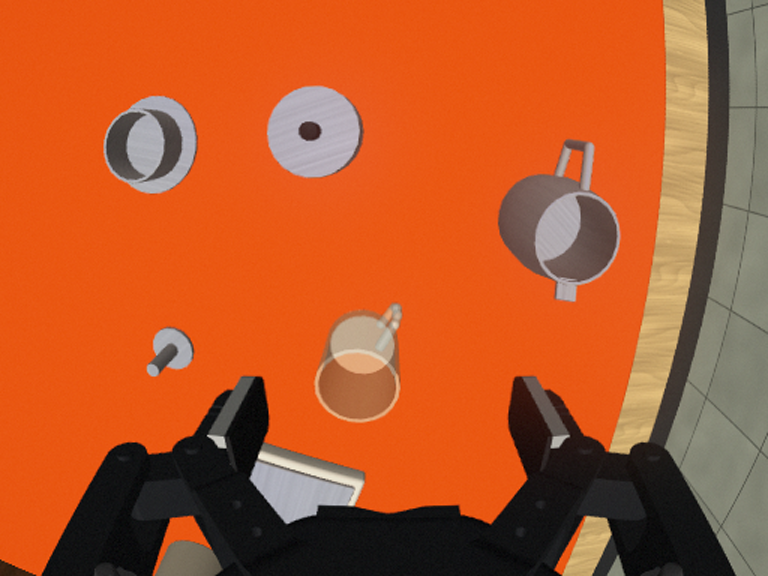

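View pics/wA2.png

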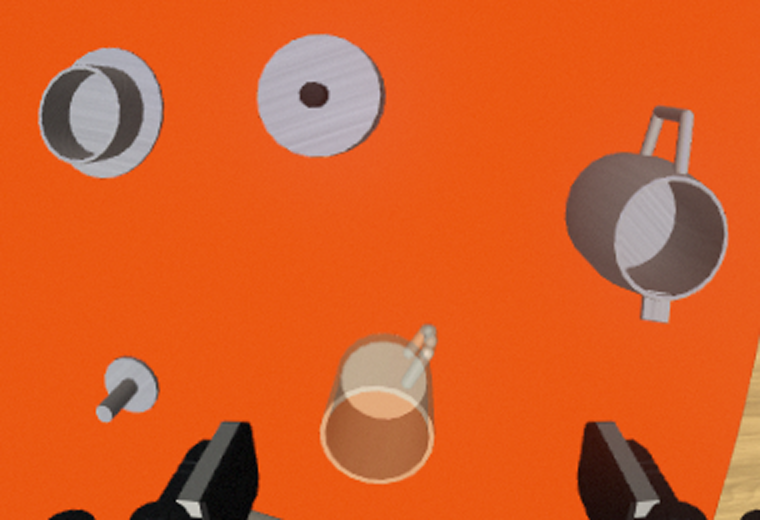

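The jog call was refused (probably the empty rows), so wB is the same view as before. Its details: mug rim at 768-scale (358,386), filter cup rim (135,146), lid knob (310,131), press stem top (153,369). I'll retry with explicit zeros.

```bash
python3 -m jog '[{"dx":-35},{"dx":-35},{"dx":-35},{"dx":-35},{"dx":0},{"dx":0},{"dx":0}]'
python3 -c "
from h import *
c=snap('wrist','wB');cv2.imwrite('pics/wB3.png',cv2.resize(c['img'][:,:,::-1],(768,576),interpolation=cv2.INTER_CUBIC))"
```

```text
invalid input
```

View pics/wB3.png

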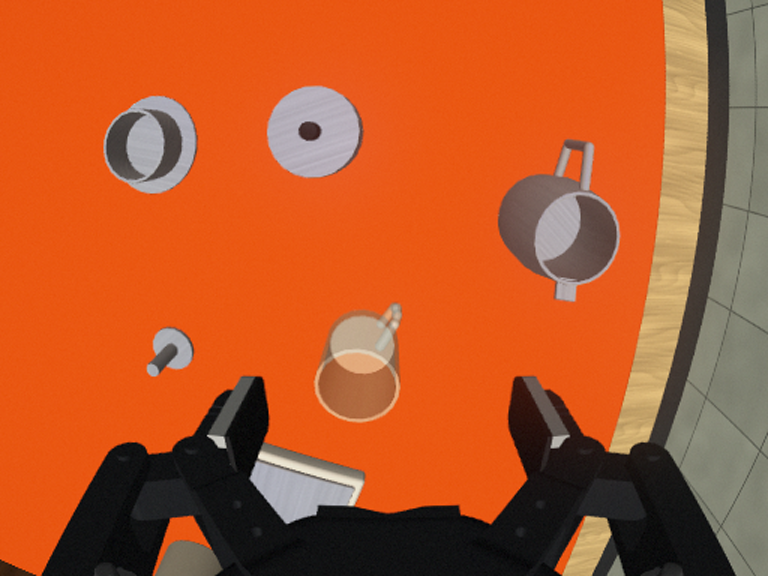

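Refused again, so the view hasn't changed (mug rim still (358,386)). Rows may need all six keys.

```bash
python3 -m jog '[{"dx":-35,"dy":0,"dz":0,"ax":0,"ay":0,"az":0}]' ; python3 -m jog '[{"dx":-35,"dy":0,"dz":0,"ax":0,"ay":0,"az":0}]' 1 40; python3 -c "
from workcell import bot
print(bot.read_state()['tool_pos'])"; python3 -m jog --help | head -20
```

```text
time: 0.48
tool_pos: [0.6751, -0.0306, 0.4047]
tcp_rot: [-2.214, -2.225, -0.004]
wrist_force: [-0.6, 1.0, 0.6]
width: 1.003
grip_force: 0.0
time: 0.57
tool_pos: [0.6751, -0.0689, 0.4048]
tcp_rot: [2.217, 2.226, 0.001]
wrist_force: [0.6, -1.2, 0.1]
width: 1.002
grip_force: 0.0
[ 0.6750983  -0.06892196  0.40479243]invalid input: not JSON, or not a number
```

All six keys are needed.

```bash
python3 -m jog '[{"dx":-35,"dy":0,"dz":0,"ax":0,"ay":0,"az":0},{"dx":-35,"dy":0,"dz":0,"ax":0,"ay":0,"az":0},{"dx":0,"dy":0,"dz":0,"ax":0,"ay":0,"az":0},{"dx":0,"dy":0,"dz":0,"ax":0,"ay":0,"az":0},{"dx":0,"dy":0,"dz":0,"ax":0,"ay":0,"az":0}]'
python3 -c "
from h import *
c=snap('wrist','wB');cv2.imwrite('pics/wB4.png',cv2.resize(c['img'][:,:,::-1],(768,576),interpolation=cv2.INTER_CUBIC))"
```

```text
time: 0.98
tool_pos: [0.6749, -0.1401, 0.4046]
tcp_rot: [-2.222, -2.22, -0.001]
wrist_force: [-0.1, 0.4, 0.8]
width: 1.002
grip_force: 0.0
```

View pics/wB4.png

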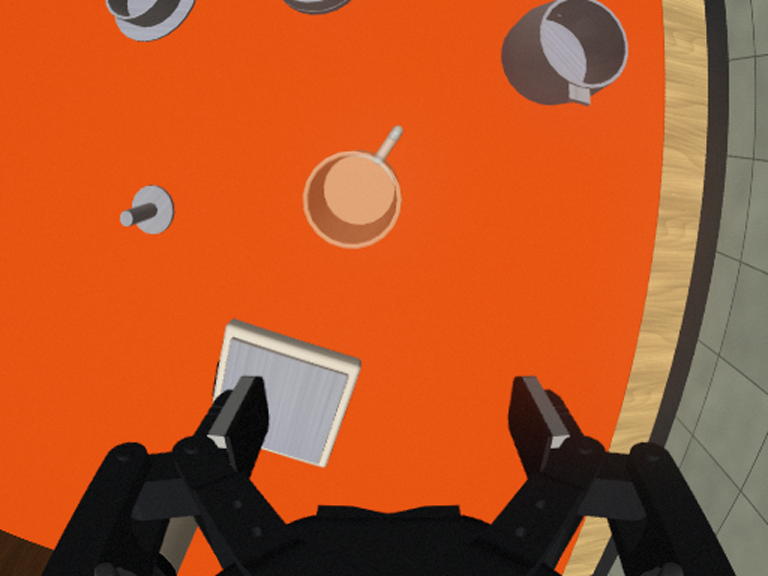

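Now scale pan corners TL (232,340), TR (357,374), BR (325,463), mug rim centre (352,199) with handle out to (397,128), and press stem top (127,219). I'll fit these.

```bash
cat > fit.py <<'E'
from h import *
from scipy.optimize import least_squares
th=np.linspace(0,2*np.pi,181)
def ext(c,X,r):
    p=proj(c,X+r*np.c_[np.cos(th),np.sin(th),0*th]);return np.array([p[:,0].min(),p[:,0].max(),p[:,1].min(),p[:,1].max()])
def fitc(obs,r,x0):
    """obs: (cam,[l,r,t,b]) full-res, None unknown"""
    def f(X):
        o=[]
        for c,e in obs:
            q=ext(c,X,r);o+=[q[i]-e[i] for i in range(4) if e[i] is not None]
        return o
    s=least_squares(f,x0,loss="soft_l1");return s.x,np.round(f(s.x),1)
A=load("wristA");B=load("wB")
g=lambda v,k,o: None if v is None else (v+.5)/k-.5+o
def a(l,r,t,b): return (A,[g(l,2,50),g(r,2,50),g(t,2,40),g(b,2,40)])
def b(l,r,t,bb): return (B,[g(v,1.5,0) for v in(l,r,t,bb)])
def bp(u,v): return (B,g(u,1.5,0),g(v,1.5,0))
def ap(u,v): return (A,g(u,2,50),g(v,2,40))
E
python3 - <<'E'
from fit import *
np.set_printoptions(precision=4,suppress=True)
print("mug",*fitc([a(321,434,387,483),b(303,401,151,248)],.033,[.65,-.1,.08]))
print("filter rim",*fitc([a(39,None,65,163),b(106,None,None,None)],.031,[.5,.1,.05]))
print("filter brim",*fitc([a(None,163,48,178),b(None,194,None,41)],.044,[.5,.1,.01]))
print("lid",*fitc([a(257,None,35,157),b(None,None,None,None)],.037,[.6,.1,.033]))
print("press top",tri([ap(105,413),bp(127,219)]))
print("press disc",*fitc([a(None,159,357,None),b(None,173,186,234)],.023,[.5,-.05,.005]))
for u,v in[(232,340),(357,374),(325,463),(360,362),(325,467),(232,322)]: print("scale",onz(*bp(u,v),.026))
print("handle",onz(*bp(397,128),.075),onz(*bp(380,158),.075))
print("knob A",onz(*ap(314,94),.053))
S=load("sceneA");D=load("sideA")
print("knob",tri([ap(314,94),(S,279,177.5),(D,248,202)]))
E
```

```text
mug [ 0.6512 -0.0928  0.0792] [-0.7  0.3 -1.1  0.1 -0.3  0.5  0.   0.8]
filter rim [0.4639 0.0971 0.0368] [ 0.3 -0.1  0.  -0.3]
filter brim [0.4669 0.0967 0.0104] [-1.3 -0.4  0.1  1.4  0.4]
lid [0.6149 0.0958 0.0163] [-0. -0.  0.]
press top (array([ 0.4579, -0.1031,  0.0465]), [array([-0.,  0.]), array([ 0., -0.])])
press disc [ 0.4577 -0.1031  0.0009] [-0.4 -0.   0.4 -0.3  0.4]
scale [ 0.5354 -0.2197  0.026 ]
scale [ 0.6474 -0.2513  0.026 ]
scale [ 0.6112 -0.3566  0.026 ]
scale [ 0.6504 -0.2392  0.026 ]
scale [ 0.6108 -0.3621  0.026 ]
scale [ 0.5378 -0.2022  0.026 ]
handle [ 0.681  -0.0446  0.075 ] [ 0.6699 -0.0647  0.075 ]
knob A [0.6194 0.0955 0.053 ]
knob (array([0.6171, 0.0937, 0.0444]), [array([-0.7,  1.9]), array([-0.7, -0.6]), array([-1. ,  0.9])])
```

```bash
python3 -m jog '[{"dx":23.5,"dy":-12,"dz":0,"ax":0,"ay":0,"az":0},{"dx":23.5,"dy":-12,"dz":0,"ax":0,"ay":0,"az":0},{"dx":0,"dy":0,"dz":12,"ax":0,"ay":0,"az":6.4},{"dx":0,"dy":0,"dz":12,"ax":0,"ay":0,"az":6.4},{"dx":0,"dy":0,"dz":12,"ax":0,"ay":0,"az":6.4},{"dx":0,"dy":0,"dz":12,"ax":0,"ay":0,"az":6.4},{"dx":0,"dy":0,"dz":12,"ax":0,"ay":0,"az":6.4},{"dx":0,"dy":0,"dz":0,"ax":0,"ay":0,"az":0},{"dx":0,"dy":0,"dz":0,"ax":0,"ay":0,"az":0},{"dx":0,"dy":0,"dz":0,"ax":0,"ay":0,"az":0}]' 1 40
python3 -c "
from h import *
c=snap('wrist','wC');cv2.imwrite('pics/wC2.png',cv2.resize(c['img'][:,:,::-1],(768,576),interpolation=cv2.INTER_CUBIC))"
```

```text
time: 1.87
tool_pos: [0.6513, -0.0921, 0.3455]
tcp_rot: [2.744, 1.528, 0.001]
wrist_force: [-0.4, 0.8, 0.6]
width: 0.999
grip_force: 0.0
```

View pics/wC2.png

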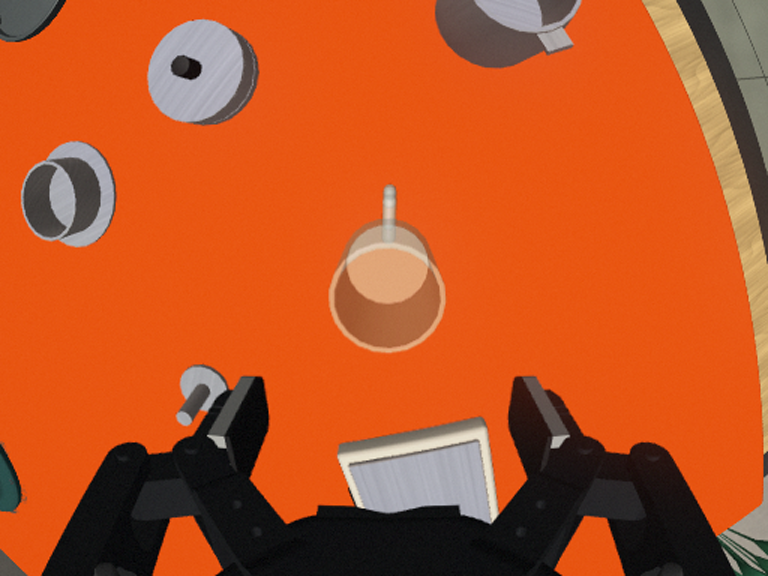

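Mug rim centred at (388,297) with its handle straight up, so the gripper's yaw is right. Lid knob is at (181,67), filter rim left at 21, and the scale's near edge runs (338,445) to (485,417).

```bash
cat >> fit.py <<'E'
C=load("wC")
def c_(l,r,t,bb): return (C,[g(v,1.5,0) for v in(l,r,t,bb)])
def cp(u,v): return (C,g(u,1.5,0),g(v,1.5,0))
E
python3 - <<'E'
from fit import *
np.set_printoptions(precision=4,suppress=True)
N=None
print("mug",*fitc([a(321,434,387,483),b(303,401,151,248),c_(330,446,241,352)],.033,[.65,-.1,.08]))
print("filter rim",*fitc([a(39,N,65,163),b(106,N,N,N),c_(21,N,160,242)],.031,[.5,.1,.05]))
print("filter brim",*fitc([a(N,163,48,178),b(N,194,N,41),c_(N,115,141,247)],.044,[.5,.1,.01]))
print("lid",*fitc([a(257,N,35,157),c_(148,N,19,N)],.037,[.6,.1,.033]))
print("knob",tri([ap(314,94),cp(179,66)]))
print("press top",tri([ap(105,413),bp(127,219),cp(183,418)]))
for q,w in[((232,340),(348,462)),((357,374),(480,440)),((360,362),(485,417)),((233,322),(338,445))]: print("scale",tri([bp(*q),cp(*w)]))
for u,v in[(348,462),(480,440)]: print("pan C",onz(*cp(u,v),.026))
S=load("sceneA");D=load("sideA")
# pan/housing centre guesses in fixed cams
for X in([.573,-.288,.026],):print(proj(S,X),proj(D,X))
print("canister base",onz(S,70,268,0),"jug",onz(S,326,228,0),"frother",onz(D,322,340,0))
E
```

```text
mug [ 0.6512 -0.0929  0.0786] [-0.5  0.4 -1.3 -0.2 -0.1  0.5  0.1  0.7 -0.5  0.3  0.3 -0. ]
filter rim [0.468  0.0966 0.0434] [-0.1 -0.4  0.7 -0.5  0.4  0.1 -0.7]
filter brim [0.4673 0.0967 0.0091] [-0.6 -0.4  0.   2.   0.5 -0.3  0.2  0. ]
lid [0.6172 0.0957 0.0266] [-0.4 -1.2  0.6  0.5  0. ]
knob (array([0.6183, 0.0952, 0.0533]), [array([-1. ,  0.3]), array([ 0.8, -0.9])])
press top (array([ 0.459 , -0.1022,  0.0489]), [array([-0.3,  0.2]), array([-0.3, -0.5]), array([ 0.8, -0.2])])
scale (array([ 0.5252, -0.23  ,  0.0028]), [array([-0.5, -0.4]), array([0.7, 0. ])])
scale (array([ 0.6462, -0.2411,  0.0418]), [array([-1.9, -0.9]), array([ 2.3, -0.1])])
scale (array([ 0.6492, -0.2554, -0.0042]), [array([0.7, 0.2]), array([-0.8,  0.1])])
scale (array([ 0.5253, -0.2141, -0.0049]), [array([-0.9, -0.6]), array([1.2, 0.1])])
pan C [ 0.5372 -0.214   0.026 ]
pan C [ 0.6408 -0.2523  0.026 ]
[[176.1543 247.9378]] [[266.3098 122.0945]]
canister base [ 0.3983 -0.4643  0.    ] jug [0.8182 0.0187 0.    ] frother [0.4017 0.4765 0.    ]
```

```bash
python3 -m jog '[{"dx":-0.5,"dy":0,"dz":35,"ax":0,"ay":0,"az":0},{"dx":0,"dy":0,"dz":35,"ax":0,"ay":0,"az":0},{"dx":0,"dy":0,"dz":30,"ax":0,"ay":0,"az":0},{"dx":0,"dy":0,"dz":25,"ax":0,"ay":0,"az":0},{"dx":0,"dy":0,"dz":15,"ax":0,"ay":0,"az":0},{"dx":0,"dy":0,"dz":0,"ax":0,"ay":0,"az":0},{"dx":0,"dy":0,"dz":0,"ax":0,"ay":0,"az":0}]' 
python3 -m jog '[{"dx":0,"dy":0,"dz":0,"ax":0,"ay":0,"az":0},{"dx":0,"dy":0,"dz":0,"ax":0,"ay":0,"az":0},{"dx":0,"dy":0,"dz":0,"ax":0,"ay":0,"az":0},{"dx":0,"dy":0,"dz":0,"ax":0,"ay":0,"az":0},{"dx":0,"dy":0,"dz":0,"ax":0,"ay":0,"az":0},{"dx":0,"dy":0,"dz":0,"ax":0,"ay":0,"az":0},{"dx":0,"dy":0,"dz":0,"ax":0,"ay":0,"az":0},{"dx":0,"dy":0,"dz":0,"ax":0,"ay":0,"az":0}]' 0 40
```

```text
time: 2.5
tool_pos: [0.6508, -0.0934, 0.2047]
tcp_rot: [-2.746, -1.524, 0.001]
wrist_force: [-0.4, -0.3, 0.2]
width: 1.001
grip_force: 0.0
time: 3.17
tool_pos: [0.652, -0.0936, 0.2075]
tcp_rot: [2.745, 1.522, 0.006]
wrist_force: [-0.7, 0.6, 6.1]
width: 0.748
grip_force: 46.2
```

```bash
python3 -m jog '[{"dx":0,"dy":0,"dz":-10,"ax":0,"ay":0,"az":0},{"dx":0,"dy":0,"dz":-25,"ax":0,"ay":0,"az":0},{"dx":0,"dy":0,"dz":-35,"ax":0,"ay":0,"az":0},{"dx":0,"dy":0,"dz":-35,"ax":0,"ay":0,"az":0},{"dx":-15,"dy":0,"dz":-35,"ax":0,"ay":0,"az":0},{"dx":-25,"dy":0,"dz":-20,"ax":0,"ay":0,"az":0},{"dx":-20,"dy":0,"dz":0,"ax":0,"ay":0,"az":0},{"dx":-10,"dy":0,"dz":0,"ax":0,"ay":0,"az":0},{"dx":0,"dy":0,"dz":0,"ax":0,"ay":0,"az":0},{"dx":0,"dy":0,"dz":0,"ax":0,"ay":0,"az":0},{"dx":0,"dy":0,"dz":0,"ax":0,"ay":0,"az":0}]' 
python3 -c "
from h import *
c=snap('wrist','wD');d=snap('side','sideD');snap('scene','sceneD')
w=c['img'][:,:,::-1];s=d['img'][:,:,::-1]
im=np.hstack([cv2.resize(w,(512,384)),cv2.resize(s[90:186,220:316],(288,288)).copy().repeat(1,0) if 0 else np.vstack([cv2.resize(s[85:157,230:302],(288,288),interpolation=cv2.INTER_CUBIC),np.zeros((96,288,3),np.uint8)])])
cv2.imwrite('pics/wD2.png',im)"
```

```text
time: 4.08
tool_pos: [0.6134, -0.1521, 0.363]
tcp_rot: [-2.746, -1.522, 0.002]
wrist_force: [-0.2, 0.1, -2.1]
width: 0.75
grip_force: 45.6
```

View pics/wD2.png

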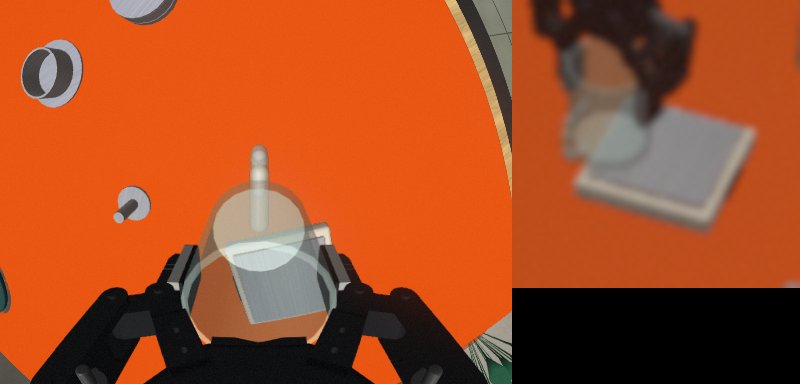

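Mug held upright. The pan shows through the glass with corners about TL (231,255), TR (323,237), BL (253,323). I'll fit a square model over all the views.

```bash
python3 - <<'E'
from fit import *
np.set_printoptions(precision=4,suppress=True)
Dw=load("wD")
O=[(B,*bp(232,340)[1:],0),(B,*bp(357,374)[1:],1),(B,*bp(325,463)[1:],2),(C,*cp(348,462)[1:],0),(C,*cp(480,440)[1:],1),(Dw,231,255,0),(Dw,323,237,1),(Dw,253,323,3)]
# corners 0 TL,1 TR,2 BR,3 BL
K=np.array([[-1,1],[1,1],[1,-1],[-1,-1]])*.056
def f(p,zf=None,O=O):
    x,y,th=p[:3];z=p[3] if zf is None else zf
    R=np.array([[np.cos(th),-np.sin(th)],[np.sin(th),np.cos(th)]]);o=[]
    for c,u,v,i in O: o+=list(proj(c,np.r_[R@K[i]+[x,y],z])[0]-[u,v])
    return np.array(o)
s=least_squares(f,[.573,-.288,-.3,.026],loss="soft_l1");print(s.x,f(s.x).reshape(-1,2))
s=least_squares(lambda p:f(p,.026),[.573,-.288,-.3],loss="soft_l1");print(s.x,f(s.x,.026).reshape(-1,2))
w=Dw["img"][:,:,::-1]
cv2.imwrite("pics/wD3.png",cv2.resize(w[215:340,200:360],(800,625)[:1]+(600,),interpolation=cv2.INTER_CUBIC))
E
```

```text
[ 0.5694 -0.2885 -0.3251  0.024 ] [[-0.5052 -2.0365]
 [-5.0481  0.554 ]
 [-3.9672  0.4084]
 [-0.1818  1.702 ]
 [-0.2569 -0.275 ]
 [ 0.9825  0.043 ]
 [ 1.4142 -1.6283]
 [ 1.3129 -1.1101]]
[ 0.5702 -0.2874 -0.323 ] [[-0.6626 -2.1704]
 [-4.6979  0.4213]
 [-3.6199  0.6498]
 [-0.4036  1.9719]
 [ 0.0498 -0.2475]
 [ 0.7387 -0.0243]
 [ 1.7535 -2.0049]
 [ 1.395  -0.8198]]
```

View pics/wD3.png

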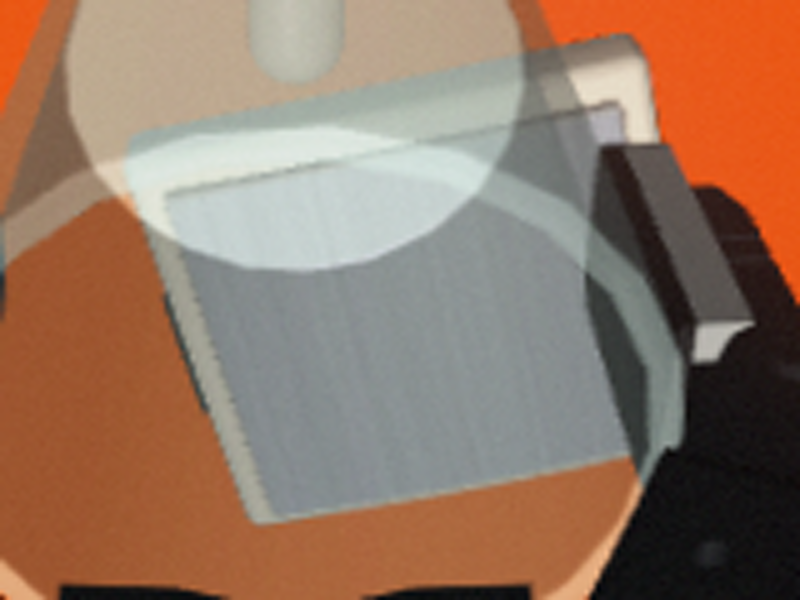

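Better corners in this crop, in full-res pixels: TL (232.9,255.5), TR (323.9,236.4), BL (254.3,323.2). My TR and BR picks in view B were on the housing edge, so I'll drop them.

```bash
python3 - <<'E'
from fit import *
np.set_printoptions(precision=4,suppress=True)
Dw=load("wD")
O=[(B,*bp(232,340)[1:],0),(C,*cp(348,462)[1:],0),(C,*cp(480,440)[1:],1),(Dw,232.9,255.5,0),(Dw,323.9,236.4,1),(Dw,254.3,323.2,3)]
K=np.array([[-1,1],[1,1],[1,-1],[-1,-1]])*.056
def f(p,zf=None,O=O):
    x,y,th=p[:3];z=p[3] if zf is None else zf
    R=np.array([[np.cos(th),-np.sin(th)],[np.sin(th),np.cos(th)]]);o=[]
    for c,u,v,i in O: o+=list(proj(c,np.r_[R@K[i]+[x,y],z])[0]-[u,v])
    return np.array(o)
for zf in(None,.026):
  for O in(O,O[3:]):
    s=least_squares(lambda p:f(p,zf,O),[.573,-.288,-.3,.026],loss="soft_l1");print(s.x,f(s.x,zf,O).reshape(-1,2).tolist())
# pan edge check in B: saturation profile along rows
hsv=cv2.cvtColor(B["img"],cv2.COLOR_RGB2HSV)
for r in(265,280):print(B["img"][r,210:245:1].astype(int).sum(1).tolist())
# mug rim/axis in hand, from D
print(fitc([(Dw,[180,336,None,None])],.033,[.6134,-.1521,.245])[0])
t=bot.read_state();print(t["tool_pos"])
E
```

```text
[ 0.5682 -0.2913 -0.3294  0.0209] [[-0.14645120935585965, -1.2737813517559857], [0.5617685512531807, 1.6860409683176272], [-0.3988441176700235, 0.16110864931488322], [-0.12102117107338017, 0.13055354343370595], [0.34963659512095546, 0.13741078531430162], [0.15495254464710229, -1.4004635179072125]]
[ 0.5685 -0.2903 -0.3269  0.0229] [[-0.5492835059050378, 0.4298799866887748], [0.4416592277661948, 0.12680070166840096], [0.09352921017156746, -0.8539446595659115]]
[ 0.5694 -0.2887 -0.3267  0.026 ] [[-0.9301445882349526, 0.43630116652363427], [0.9844808768575604, -0.08972684937367603], [-0.02339197614207933, -0.28962644514678004]]
[ 0.573 -0.288 -0.3    0.026] []
[522, 535, 532, 523, 525, 531, 532, 530, 503, 499, 519, 531, 524, 538, 532, 517, 501, 487, 650, 651, 649, 622, 530, 408, 308, 333, 338, 342, 333, 336, 338, 335, 333, 340, 337]
[524, 528, 527, 516, 502, 529, 526, 528, 533, 531, 528, 502, 550, 633, 650, 652, 594, 510, 332, 334, 338, 335, 339, 332, 342, 340, 338, 333, 330, 335, 336, 335, 331, 334, 339]
[ 0.6107 -0.1559  0.2381]
[ 0.6139 -0.1519  0.3634]
```

```bash
python3 -m jog '[{"dx":-15,"dy":5,"dz":0,"ax":0,"ay":0,"az":0},{"dx":-30,"dy":8,"dz":0,"ax":0,"ay":0,"az":0},{"dx":-35,"dy":8,"dz":0,"ax":0,"ay":0,"az":0},{"dx":-30,"dy":8,"dz":20,"ax":0,"ay":0,"az":0},{"dx":-20,"dy":4.7,"dz":25,"ax":0,"ay":0,"az":0},{"dx":-10,"dy":2,"dz":25,"ax":0,"ay":0,"az":0},{"dx":0,"dy":0,"dz":25,"ax":0,"ay":0,"az":0},{"dx":0,"dy":0,"dz":15,"ax":0,"ay":0,"az":0},{"dx":0,"dy":0,"dz":10,"ax":0,"ay":0,"az":0},{"dx":0,"dy":0,"dz":4,"ax":0,"ay":0,"az":0},{"dx":0,"dy":0,"dz":0,"ax":0,"ay":0,"az":0},{"dx":0,"dy":0,"dz":0,"ax":0,"ay":0,"az":0},{"dx":0,"dy":0,"dz":0,"ax":0,"ay":0,"az":0}]'
```

```text
time: 5.32
tool_pos: [0.5707, -0.2906, 0.2424]
tcp_rot: [2.745, 1.523, 0.002]
wrist_force: [0.4, -0.3, -2.7]
width: 0.747
grip_force: 45.5
```

```bash
python3 -m jog '[{"dx":0,"dy":0,"dz":3,"ax":0,"ay":0,"az":0},{"dx":0,"dy":0,"dz":2,"ax":0,"ay":0,"az":0},{"dx":0,"dy":0,"dz":0,"ax":0,"ay":0,"az":0},{"dx":0,"dy":0,"dz":0,"ax":0,"ay":0,"az":0}]'
python3 -m jog '[{"dx":0,"dy":0,"dz":2,"ax":0,"ay":0,"az":0},{"dx":0,"dy":0,"dz":0,"ax":0,"ay":0,"az":0},{"dx":0,"dy":0,"dz":0,"ax":0,"ay":0,"az":0}]'
```

```text
time: 5.65
tool_pos: [0.5697, -0.2903, 0.2358]
tcp_rot: [2.748, 1.523, 0.0]
wrist_force: [-0.8, -0.4, -2.7]
width: 0.747
grip_force: 45.5
time: 5.9
tool_pos: [0.5697, -0.2904, 0.2336]
tcp_rot: [-2.748, -1.523, 0.0]
wrist_force: [-0.2, 0.7, -2.4]
width: 0.747
grip_force: 45.5
```

```bash
python3 -m jog '[{"dx":0,"dy":0,"dz":1.5,"ax":0,"ay":0,"az":0},{"dx":0,"dy":0,"dz":0,"ax":0,"ay":0,"az":0},{"dx":0,"dy":0,"dz":0,"ax":0,"ay":0,"az":0}]' | grep -A3 pos
python3 -m jog '[{"dx":0,"dy":0,"dz":1,"ax":0,"ay":0,"az":0},{"dx":0,"dy":0,"dz":0,"ax":0,"ay":0,"az":0},{"dx":0,"dy":0,"dz":0,"ax":0,"ay":0,"az":0}]'| grep -A3 pos
```

```text
tool_pos: [0.5697, -0.2905, 0.2335]
tcp_rot: [-2.748, -1.523, 0.0]
wrist_force: [-3.9, 1.8, 4.9]
width: 0.745
tool_pos: [0.5698, -0.2905, 0.2336]
tcp_rot: [2.748, 1.523, -0.0]
wrist_force: [-5.6, 2.7, 10.1]
width: 0.746
```

Contact at 0.2336, as predicted. Backing off slightly, releasing and lifting away.

```bash
python3 -m jog '[{"dx":0,"dy":0,"dz":-1.5,"ax":0,"ay":0,"az":0},{"dx":0,"dy":0,"dz":0,"ax":0,"ay":0,"az":0}]' | grep force
python3 -m jog '[{"dx":0,"dy":0,"dz":0,"ax":0,"ay":0,"az":0},{"dx":0,"dy":0,"dz":0,"ax":0,"ay":0,"az":0},{"dx":0,"dy":0,"dz":0,"ax":0,"ay":0,"az":0},{"dx":0,"dy":0,"dz":0,"ax":0,"ay":0,"az":0},{"dx":0,"dy":0,"dz":0,"ax":0,"ay":0,"az":0},{"dx":0,"dy":0,"dz":-5,"ax":0,"ay":0,"az":0},{"dx":0,"dy":0,"dz":-20,"ax":0,"ay":0,"az":0},{"dx":0,"dy":0,"dz":-35,"ax":0,"ay":0,"az":0},{"dx":0,"dy":0,"dz":-35,"ax":0,"ay":0,"az":0},{"dx":0,"dy":0,"dz":-35,"ax":0,"ay":0,"az":0},{"dx":0,"dy":0,"dz":0,"ax":0,"ay":0,"az":0},{"dx":0,"dy":0,"dz":0,"ax":0,"ay":0,"az":0},{"dx":0,"dy":0,"dz":0,"ax":0,"ay":0,"az":0}]' 1
```

```text
wrist_force: [-1.2, 1.1, 4.0]
grip_force: 46.1
time: 7.65
tool_pos: [0.5696, -0.2904, 0.3631]
tcp_rot: [2.747, 1.523, 0.001]
wrist_force: [0.4, -0.0, -0.9]
width: 0.999
grip_force: 0.0
```

```bash
python3 -c "
from h import *
snap('wrist','wE')"
python3 -m jog '[{"dx":12,"dy":-13,"dz":0,"ax":0,"ay":0,"az":0},{"dx":24,"dy":-25.7,"dz":0,"ax":0,"ay":0,"az":0},{"dx":26,"dy":-28,"dz":0,"ax":0,"ay":0,"az":0},{"dx":26,"dy":-28,"dz":0,"ax":0,"ay":0,"az":0},{"dx":26,"dy":-28,"dz":0,"ax":0,"ay":0,"az":0},{"dx":26,"dy":-28,"dz":0,"ax":0,"ay":0,"az":0},{"dx":26,"dy":-28,"dz":0,"ax":0,"ay":0,"az":-4},{"dx":0,"dy":0,"dz":0,"ax":0,"ay":0,"az":4},{"dx":26,"dy":-28,"dz":0,"ax":0,"ay":0,"az":0},{"dx":26,"dy":-28,"dz":0,"ax":0,"ay":0,"az":0},{"dx":26,"dy":-28,"dz":0,"ax":0,"ay":0,"az":0},{"dx":20,"dy":-20,"dz":0,"ax":0,"ay":0,"az":0},{"dx":10,"dy":-9,"dz":0,"ax":0,"ay":0,"az":-6.4},{"dx":0,"dy":0,"dz":8,"ax":0,"ay":0,"az":-6.4},{"dx":0,"dy":0,"dz":8,"ax":0,"ay":0,"az":-6.4},{"dx":0,"dy":0,"dz":8,"ax":0,"ay":0,"az":-6.4},{"dx":0,"dy":0,"dz":0,"ax":0,"ay":0,"az":-6.4},{"dx":0,"dy":0,"dz":0,"ax":0,"ay":0,"az":0},{"dx":0,"dy":0,"dz":0,"ax":0,"ay":0,"az":0},{"dx":0,"dy":0,"dz":0,"ax":0,"ay":0,"az":0}]'
python3 -c "
from h import *
c=snap('wrist','wF')['img'][:,:,::-1];e=load('wE')['img'][:,:,::-1]
L=cv2.resize(e[100:300,160:360],(400,400),interpolation=cv2.INTER_CUBIC);R=cv2.resize(c[100:300,160:360],(400,400),interpolation=cv2.INTER_CUBIC)
cv2.imwrite('pics/EF.png',np.hstack([L,R]))"
```

```text
time: 9.37
tool_pos: [0.4673, 0.0964, 0.3379]
tcp_rot: [-2.224, -2.218, 0.002]
wrist_force: [0.3, 0.6, 0.2]
width: 0.999
grip_force: 0.0
```

View pics/EF.png

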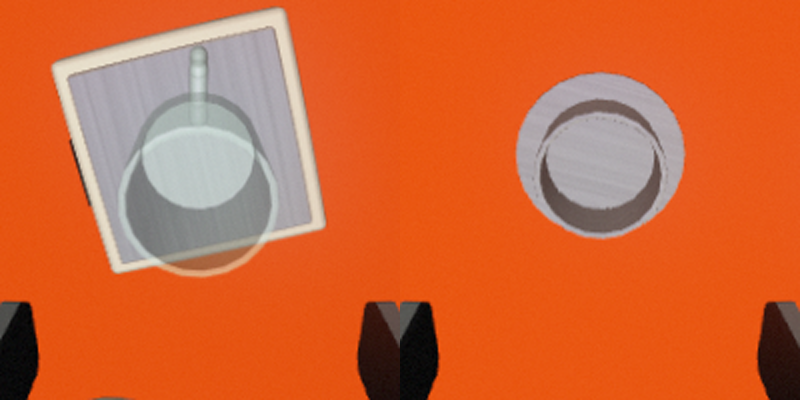

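Left: the mug stands upright on the pan (rim x 118–278, y 126–276; pan corners (68,76), (272,27), (312,226), (120,264)). Right: filter directly below (brim x 116–285, top 72).

```bash
python3 - <<'E'
from fit import *
np.set_printoptions(precision=4,suppress=True)
E=load("wE");F=load("wF");N=None
def e(c,*v): return (c,[g(x,2,o) if x is not None else None for x,o in zip(v,(160,160,100,100))])
def fz(obs,r,x0,z):
    c,m=obs
    f=lambda p:[q-w for q,w in zip(ext(c,np.r_[p,z],r),m) if w is not None]
    s=least_squares(f,x0);return s.x,np.round(f(s.x),1)
print("mug rim",*fz(e(E,118,278,126,276),.033,[.57,-.29],.108))
P=[onz(E,g(u,2,160),g(v,2,100),.026) for u,v in((68,76),(272,27),(312,226),(120,264))]
print("pan",np.mean(P,0),P)
# cross of diagonals
print("brim",*fz(e(F,116,285,72,N),.044,[.467,.097],.012))
print("rim",*fz(e(F,135,267,112,238),.031,[.467,.097],.046))
E
```

```text
mug rim [ 0.5706 -0.2899] [-1.   1.  -0.9  1.2]
pan [ 0.5682 -0.2889  0.026 ] [array([ 0.5349, -0.2188,  0.026 ]), array([ 0.6378, -0.2538,  0.026 ]), array([ 0.6023, -0.3604,  0.026 ]), array([ 0.4976, -0.3226,  0.026 ])]
brim [0.4686 0.0971] [-0.3  0.3  0. ]
rim [0.4687 0.097 ] [-0.6  0.6 -0.5  0.7]
```

```bash
python3 -m jog '[{"dx":0,"dy":0.7,"dz":20,"ax":0,"ay":0,"az":0},{"dx":0,"dy":0,"dz":35,"ax":0,"ay":0,"az":0},{"dx":0,"dy":0,"dz":35,"ax":0,"ay":0,"az":0},{"dx":0,"dy":0,"dz":30,"ax":0,"ay":0,"az":0},{"dx":0,"dy":0,"dz":18,"ax":0,"ay":0,"az":0},{"dx":0,"dy":0,"dz":7,"ax":0,"ay":0,"az":0},{"dx":0,"dy":0,"dz":0,"ax":0,"ay":0,"az":0},{"dx":0,"dy":0,"dz":0,"ax":0,"ay":0,"az":0}]' 
python3 -m jog '[{"dx":0,"dy":0,"dz":0,"ax":0,"ay":0,"az":0},{"dx":0,"dy":0,"dz":0,"ax":0,"ay":0,"az":0},{"dx":0,"dy":0,"dz":0,"ax":0,"ay":0,"az":0},{"dx":0,"dy":0,"dz":0,"ax":0,"ay":0,"az":0},{"dx":0,"dy":0,"dz":0,"ax":0,"ay":0,"az":0},{"dx":0,"dy":0,"dz":0,"ax":0,"ay":0,"az":0},{"dx":0,"dy":0,"dz":0,"ax":0,"ay":0,"az":0},{"dx":0,"dy":0,"dz":0,"ax":0,"ay":0,"az":0}]' 0 35
```

```text
time: 10.08
tool_pos: [0.4688, 0.0965, 0.1943]
tcp_rot: [2.222, 2.22, 0.001]
wrist_force: [0.9, 0.1, -0.0]
width: 1.0
grip_force: 0.0
time: 10.75
tool_pos: [0.4695, 0.0967, 0.1958]
tcp_rot: [2.22, 2.22, 0.005]
wrist_force: [-0.4, -1.1, 6.4]
width: 0.701
grip_force: 38.4
```

```bash
python3 -m jog '[{"dx":0,"dy":0,"dz":-10,"ax":0,"ay":0,"az":0},{"dx":0,"dy":0,"dz":-30,"ax":0,"ay":0,"az":0},{"dx":0,"dy":0,"dz":-35,"ax":0,"ay":0,"az":0},{"dx":0,"dy":0,"dz":-35,"ax":0,"ay":0,"az":0},{"dx":-12,"dy":3.1,"dz":-30,"ax":0,"ay":0,"az":0},{"dx":-28,"dy":7.3,"dz":-10,"ax":0,"ay":0,"az":0},{"dx":-37,"dy":9.7,"dz":0,"ax":0,"ay":0,"az":0},{"dx":-37,"dy":9.7,"dz":0,"ax":0,"ay":0,"az":0},{"dx":-37,"dy":9.7,"dz":0,"ax":0,"ay":0,"az":0},{"dx":-37,"dy":9.7,"dz":0,"ax":0,"ay":0,"az":0},{"dx":-37,"dy":9.7,"dz":0,"ax":0,"ay":0,"az":0},{"dx":-37,"dy":9.7,"dz":0,"ax":0,"ay":0,"az":0},{"dx":-37,"dy":9.7,"dz":0,"ax":0,"ay":0,"az":0},{"dx":-37,"dy":9.7,"dz":0,"ax":0,"ay":0,"az":0},{"dx":-30,"dy":7.7,"dz":0,"ax":0,"ay":0,"az":0},{"dx":-15,"dy":3.7,"dz":0,"ax":0,"ay":0,"az":0},{"dx":-5.7,"dy":1.4,"dz":0,"ax":0,"ay":0,"az":0},{"dx":0,"dy":0,"dz":0,"ax":0,"ay":0,"az":6.4},{"dx":0,"dy":0,"dz":0,"ax":0,"ay":0,"az":6.4},{"dx":0,"dy":0,"dz":0,"ax":0,"ay":0,"az":6.4}]'
python3 -m jog '[{"dx":0,"dy":0,"dz":0,"ax":0,"ay":0,"az":6.4},{"dx":0,"dy":0,"dz":0,"ax":0,"ay":0,"az":6.4},{"dx":0,"dy":0,"dz":10,"ax":0,"ay":0,"az":0},{"dx":0,"dy":0,"dz":0,"ax":0,"ay":0,"az":0},{"dx":0,"dy":0,"dz":0,"ax":0,"ay":0,"az":0},{"dx":0,"dy":0,"dz":0,"ax":0,"ay":0,"az":0}]'
python3 -c "
from h import *
for i in range(3):print(snap('side','sideG%d'%i) and bot.read_state()['tool_pos'])
snap('wrist','wG')"
```

```text
time: 12.42
tool_pos: [0.5687, -0.289, 0.3437]
tcp_rot: [-2.564, -1.812, -0.0]
wrist_force: [1.0, 0.6, -1.1]
width: 0.699
grip_force: 38.7
time: 12.92
tool_pos: [0.5688, -0.2895, 0.3332]
tcp_rot: [-2.745, -1.526, 0.001]
wrist_force: [0.1, 0.7, -1.1]
width: 0.699
grip_force: 38.7
[ 0.56896695 -0.28974168  0.33349818]
[ 0.56906422 -0.28994217  0.33372856]
[ 0.56911185 -0.29007714  0.33387125]
```

```bash
python3 -m jog '[{"dx":0.3,"dy":0.7,"dz":12,"ax":0,"ay":0,"az":0},{"dx":0,"dy":0,"dz":8,"ax":0,"ay":0,"az":0},{"dx":0,"dy":0,"dz":4,"ax":0,"ay":0,"az":0},{"dx":0,"dy":0,"dz":0,"ax":0,"ay":0,"az":0},{"dx":0,"dy":0,"dz":0,"ax":0,"ay":0,"az":0},{"dx":0,"dy":0,"dz":0,"ax":0,"ay":0,"az":0}]'
python3 -m jog '[{"dx":0,"dy":0,"dz":2,"ax":0,"ay":0,"az":0},{"dx":0,"dy":0,"dz":2,"ax":0,"ay":0,"az":0},{"dx":0,"dy":0,"dz":2,"ax":0,"ay":0,"az":0},{"dx":0,"dy":0,"dz":0,"ax":0,"ay":0,"az":0},{"dx":0,"dy":0,"dz":0,"ax":0,"ay":0,"az":0}]'
```

```text
time: 13.62
tool_pos: [0.5698, -0.2904, 0.3095]
tcp_rot: [-2.748, -1.523, 0.0]
wrist_force: [0.7, 0.1, -1.3]
width: 0.7
grip_force: 38.7
time: 14.03
tool_pos: [0.5697, -0.2902, 0.3035]
tcp_rot: [-2.747, -1.523, 0.0]
wrist_force: [0.3, -0.8, -1.2]
width: 0.698
grip_force: 38.7
```

```bash
python3 -m jog '[{"dx":0,"dy":0,"dz":2,"ax":0,"ay":0,"az":0},{"dx":0,"dy":0,"dz":1,"ax":0,"ay":0,"az":0},{"dx":0,"dy":0,"dz":0,"ax":0,"ay":0,"az":0},{"dx":0,"dy":0,"dz":0,"ax":0,"ay":0,"az":0}]'|grep -A3 pos
python3 -m jog '[{"dx":0,"dy":0,"dz":2,"ax":0,"ay":0,"az":0},{"dx":0,"dy":0,"dz":1.5,"ax":0,"ay":0,"az":0},{"dx":0,"dy":0,"dz":0,"ax":0,"ay":0,"az":0},{"dx":0,"dy":0,"dz":0,"ax":0,"ay":0,"az":0}]'|grep -A3 pos
python3 -m jog '[{"dx":0,"dy":0,"dz":1.5,"ax":0,"ay":0,"az":0},{"dx":0,"dy":0,"dz":0,"ax":0,"ay":0,"az":0},{"dx":0,"dy":0,"dz":0,"ax":0,"ay":0,"az":0}]'|grep -A3 pos
```

```text
tool_pos: [0.5697, -0.2903, 0.3005]
tcp_rot: [-2.747, -1.523, 0.0]
wrist_force: [0.3, 0.2, -1.2]
width: 0.697
tool_pos: [0.5697, -0.2903, 0.2969]
tcp_rot: [-2.747, -1.523, 0.0]
wrist_force: [0.8, 0.6, -1.8]
width: 0.697
tool_pos: [0.5699, -0.2904, 0.2959]
tcp_rot: [2.747, 1.523, 0.001]
wrist_force: [0.5, -0.6, -1.2]
width: 0.7
```

```bash
python3 -m jog '[{"dx":0,"dy":0,"dz":1,"ax":0,"ay":0,"az":0},{"dx":0,"dy":0,"dz":0,"ax":0,"ay":0,"az":0},{"dx":0,"dy":0,"dz":0,"ax":0,"ay":0,"az":0}]'|grep -A3 pos
python3 -m jog '[{"dx":0,"dy":0,"dz":1,"ax":0,"ay":0,"az":0},{"dx":0,"dy":0,"dz":0,"ax":0,"ay":0,"az":0},{"dx":0,"dy":0,"dz":0,"ax":0,"ay":0,"az":0}]'|grep -A3 pos
```

```text
tool_pos: [0.57, -0.2904, 0.2958]
tcp_rot: [2.747, 1.523, 0.001]
wrist_force: [-1.8, 1.5, 6.1]
width: 0.702
tool_pos: [0.57, -0.2904, 0.2958]
tcp_rot: [2.747, 1.523, 0.001]
wrist_force: [-2.9, 1.2, 9.8]
width: 0.702
```

```bash
python3 -m jog '[{"dx":0,"dy":0,"dz":-1.5,"ax":0,"ay":0,"az":0},{"dx":0,"dy":0,"dz":0,"ax":0,"ay":0,"az":0}]' | grep force
python3 -m jog '[{"dx":0,"dy":0,"dz":0,"ax":0,"ay":0,"az":0},{"dx":0,"dy":0,"dz":0,"ax":0,"ay":0,"az":0},{"dx":0,"dy":0,"dz":0,"ax":0,"ay":0,"az":0},{"dx":0,"dy":0,"dz":0,"ax":0,"ay":0,"az":0},{"dx":0,"dy":0,"dz":0,"ax":0,"ay":0,"az":0},{"dx":0,"dy":0,"dz":-5,"ax":0,"ay":0,"az":0},{"dx":0,"dy":0,"dz":-20,"ax":0,"ay":0,"az":0},{"dx":0,"dy":0,"dz":-35,"ax":0,"ay":0,"az":0},{"dx":0,"dy":0,"dz":-20,"ax":0,"ay":0,"az":0},{"dx":0,"dy":0,"dz":0,"ax":0,"ay":0,"az":0},{"dx":0,"dy":0,"dz":0,"ax":0,"ay":0,"az":0},{"dx":0,"dy":0,"dz":0,"ax":0,"ay":0,"az":0}]' 1
python3 -c "
from h import *
snap('wrist','wH')"
python3 -m jog '[{"dx":8,"dy":-15.4,"dz":0,"ax":0,"ay":0,"az":0},{"dx":16,"dy":-30.8,"dz":0,"ax":0,"ay":0,"az":0},{"dx":18,"dy":-34.6,"dz":0,"ax":0,"ay":0,"az":0},{"dx":18,"dy":-34.6,"dz":0,"ax":0,"ay":0,"az":0},{"dx":18,"dy":-34.6,"dz":0,"ax":0,"ay":0,"az":0},{"dx":15,"dy":-28.8,"dz":20,"ax":0,"ay":0,"az":0},{"dx":7.8,"dy":-15,"dz":20,"ax":0,"ay":0,"az":0},{"dx":0,"dy":0,"dz":10,"ax":0,"ay":0,"az":0},{"dx":0,"dy":0,"dz":0,"ax":0,"ay":0,"az":0},{"dx":0,"dy":0,"dz":0,"ax":0,"ay":0,"az":0},{"dx":0,"dy":0,"dz":0,"ax":0,"ay":0,"az":0}]'
python3 -c "
from h import *
c=snap('wrist','wI')['img'][:,:,::-1];e=load('wH')['img'][:,:,::-1]
L=cv2.resize(e[100:300,160:360],(400,400),interpolation=cv2.INTER_CUBIC);R=cv2.resize(c[100:300,160:360],(400,400),interpolation=cv2.INTER_CUBIC)
cv2.imwrite('pics/HI.png',np.hstack([L,R]))"
```

```text
wrist_force: [-1.6, 0.2, 4.5]
grip_force: 39.3
time: 16.62
tool_pos: [0.5695, -0.2901, 0.3747]
tcp_rot: [-2.747, -1.523, 0.001]
wrist_force: [-0.1, 1.2, 0.3]
width: 1.0
grip_force: 0.0
time: 17.58
tool_pos: [0.4599, -0.1031, 0.3257]
tcp_rot: [2.747, 1.522, 0.001]
wrist_force: [0.4, 0.2, -0.1]
width: 1.001
grip_force: 0.0
```

View pics/HI.png

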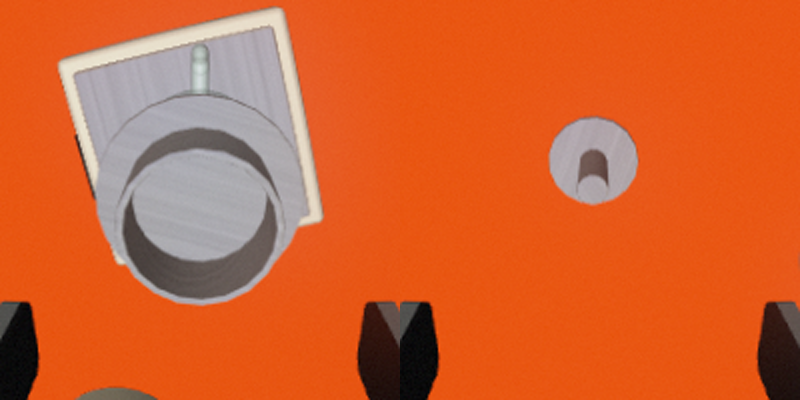

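Filter is seated level on the mug (rim x 116–285, y 148–305). Press is below the gripper (disc x 149–238, y 117–205).

```bash
python3 - <<'E'
from fit import *
np.set_printoptions(precision=4,suppress=True)
def e(c,*v): return (c,[g(x,2,o) if x is not None else None for x,o in zip(v,(160,160,100,100))])
def fz(obs,r,x0,z):
    c,m=obs
    f=lambda p:[q-w for q,w in zip(ext(c,np.r_[p,z],r),m) if w is not None]
    s=least_squares(f,x0);return s.x,np.round(f(s.x),1)
H=load("wH");I=load("wI")
x=np.array([.53,.848]);y=np.array([.848,-.53])
for n,ob,r,x0,z,t in(("filter rim",e(H,116,285,148,305),.031,[.57,-.29],.146,[.5695,-.2901]),("disc",e(I,149,238,117,None),.023,[.46,-.1],.005,[.4599,-.1031]),("stem",e(I,178,209,174,205),.007,[.46,-.1],.05,[.4599,-.1031])):
    p,q=fz(ob,r,x0,z);d=p-t;print(n,p,q,"tool x,y off mm",1e3*d@x,1e3*d@y)
E
```

```text
filter rim [ 0.5708 -0.2903] [-0.7  0.7 -0.3  0.5] tool x,y off mm 0.5577244861688884 1.2167453581314367
disc [ 0.4587 -0.1023] [-0.4  0.4  0. ] tool x,y off mm 0.03290515113978065 -1.4590564909765869
stem [ 0.4591 -0.1022] [-0.3  0.3  0.1 -0.1] tool x,y off mm 0.33886205670523906 -1.1873098115205514
```

```bash
python3 -m jog '[{"dx":0,"dy":-1.8,"dz":20,"ax":0,"ay":0,"az":0},{"dx":0,"dy":0,"dz":35,"ax":0,"ay":0,"az":0},{"dx":0,"dy":0,"dz":35,"ax":0,"ay":0,"az":0},{"dx":0,"dy":0,"dz":20,"ax":0,"ay":0,"az":0},{"dx":0,"dy":0,"dz":7,"ax":0,"ay":0,"az":0},{"dx":0,"dy":0,"dz":0,"ax":0,"ay":0,"az":0},{"dx":0,"dy":0,"dz":0,"ax":0,"ay":0,"az":0}]' 0.4
python3 -m jog '[{"dx":0,"dy":0,"dz":0,"ax":0,"ay":0,"az":0},{"dx":0,"dy":0,"dz":0,"ax":0,"ay":0,"az":0},{"dx":0,"dy":0,"dz":0,"ax":0,"ay":0,"az":0},{"dx":0,"dy":0,"dz":0,"ax":0,"ay":0,"az":0},{"dx":0,"dy":0,"dz":0,"ax":0,"ay":0,"az":0},{"dx":0,"dy":0,"dz":0,"ax":0,"ay":0,"az":0},{"dx":0,"dy":0,"dz":0,"ax":0,"ay":0,"az":0},{"dx":0,"dy":0,"dz":0,"ax":0,"ay":0,"az":0}]' 0 30
```

```text
time: 18.22
tool_pos: [0.4585, -0.1019, 0.2092]
tcp_rot: [2.747, 1.522, 0.002]
wrist_force: [-0.3, 0.1, 1.5]
width: 0.4
grip_force: 0.0
time: 18.88
tool_pos: [0.4585, -0.1014, 0.2099]
tcp_rot: [2.745, 1.522, 0.004]
wrist_force: [-0.1, 0.1, 6.9]
width: 0.145
grip_force: 29.6
```

```bash
python3 -m jog '[{"dx":0,"dy":0,"dz":-10,"ax":0,"ay":0,"az":0},{"dx":0,"dy":0,"dz":-30,"ax":0,"ay":0,"az":0},{"dx":0,"dy":0,"dz":-35,"ax":0,"ay":0,"az":0},{"dx":0,"dy":0,"dz":-35,"ax":0,"ay":0,"az":0},{"dx":0,"dy":0,"dz":-35,"ax":0,"ay":0,"az":0},{"dx":-8,"dy":15.4,"dz":-20,"ax":0,"ay":0,"az":0},{"dx":-16,"dy":30.8,"dz":0,"ax":0,"ay":0,"az":0},{"dx":-18,"dy":34.7,"dz":0,"ax":0,"ay":0,"az":0},{"dx":-18,"dy":34.7,"dz":0,"ax":0,"ay":0,"az":0},{"dx":-18,"dy":34.7,"dz":0,"ax":0,"ay":0,"az":0},{"dx":-15,"dy":29,"dz":0,"ax":0,"ay":0,"az":0},{"dx":-7.8,"dy":15.1,"dz":0,"ax":0,"ay":0,"az":0},{"dx":0,"dy":0,"dz":0,"ax":0,"ay":0,"az":0},{"dx":0,"dy":0,"dz":0,"ax":0,"ay":0,"az":0},{"dx":0,"dy":0,"dz":0,"ax":0,"ay":0,"az":0},{"dx":0,"dy":0,"dz":0,"ax":0,"ay":0,"az":0}]'
python3 -c "
from h import *
c=snap('wrist','wJ')['img'][:,:,::-1]
cv2.imwrite('pics/J.png',cv2.resize(c[130:330,150:370],(660,600),interpolation=cv2.INTER_CUBIC))
print(bot.read_state()['tool_pos'])"
```

```text
time: 20.22
tool_pos: [0.5681, -0.2885, 0.3731]
tcp_rot: [-2.746, -1.524, 0.001]
wrist_force: [-0.1, 0.9, -0.2]
width: 0.143
grip_force: 29.6
[ 0.56820052 -0.28844765  0.37327303]
```

View pics/J.png

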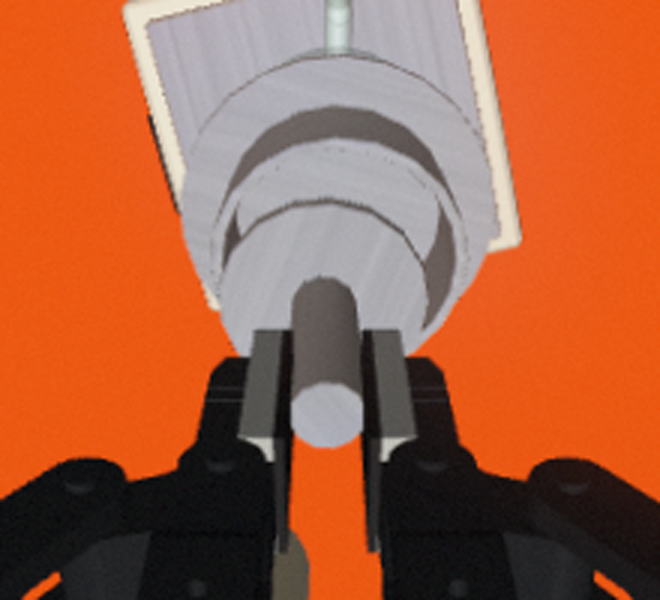

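Press is held upright, with its disc a little left of the filter's centre (324 against 342), which matches the 2.3 mm shortfall in the TCP reading. Correcting, then lowering.

```bash
python3 -m jog '[{"dx":-0.4,"dy":2.2,"dz":0,"ax":0,"ay":0,"az":0},{"dx":0,"dy":0,"dz":0,"ax":0,"ay":0,"az":0},{"dx":0,"dy":0,"dz":5,"ax":0,"ay":0,"az":0},{"dx":0,"dy":0,"dz":0,"ax":0,"ay":0,"az":0},{"dx":0,"dy":0,"dz":0,"ax":0,"ay":0,"az":0}]'| grep -A3 pos
python3 -m jog '[{"dx":0,"dy":0,"dz":10,"ax":0,"ay":0,"az":0},{"dx":0,"dy":0,"dz":12,"ax":0,"ay":0,"az":0},{"dx":0,"dy":0,"dz":10,"ax":0,"ay":0,"az":0},{"dx":0,"dy":0,"dz":6,"ax":0,"ay":0,"az":0},{"dx":0,"dy":0,"dz":3,"ax":0,"ay":0,"az":0},{"dx":0,"dy":0,"dz":0,"ax":0,"ay":0,"az":0},{"dx":0,"dy":0,"dz":0,"ax":0,"ay":0,"az":0},{"dx":0,"dy":0,"dz":0,"ax":0,"ay":0,"az":0}]'| grep -A3 pos
```

```text
tool_pos: [0.5702, -0.2909, 0.3675]
tcp_rot: [-2.747, -1.523, 0.001]
wrist_force: [-0.6, -0.7, -0.9]
width: 0.142
tool_pos: [0.5707, -0.2913, 0.3277]
tcp_rot: [2.747, 1.523, 0.001]
wrist_force: [-0.3, -1.1, -1.1]
width: 0.146
```

```bash
python3 -m jog '[{"dx":0.3,"dy":-0.8,"dz":2,"ax":0,"ay":0,"az":0},{"dx":0,"dy":0,"dz":2,"ax":0,"ay":0,"az":0},{"dx":0,"dy":0,"dz":0,"ax":0,"ay":0,"az":0},{"dx":0,"dy":0,"dz":0,"ax":0,"ay":0,"az":0}]'| grep -A3 pos
python3 -m jog '[{"dx":0,"dy":0,"dz":2,"ax":0,"ay":0,"az":0},{"dx":0,"dy":0,"dz":0,"ax":0,"ay":0,"az":0},{"dx":0,"dy":0,"dz":0,"ax":0,"ay":0,"az":0}]'| grep -A3 pos
python3 -m jog '[{"dx":0,"dy":0,"dz":1,"ax":0,"ay":0,"az":0},{"dx":0,"dy":0,"dz":0,"ax":0,"ay":0,"az":0},{"dx":0,"dy":0,"dz":0,"ax":0,"ay":0,"az":0}]'| grep -A3 pos
```

```text
tool_pos: [0.5699, -0.2904, 0.3232]
tcp_rot: [-2.748, -1.523, 0.0]
wrist_force: [-0.5, 0.7, -1.3]
width: 0.145
tool_pos: [0.5701, -0.2906, 0.3222]
tcp_rot: [2.747, 1.523, 0.001]
wrist_force: [-1.3, 0.6, 4.1]
width: 0.146
tool_pos: [0.5703, -0.2907, 0.3221]
tcp_rot: [2.746, 1.522, 0.002]
wrist_force: [-2.8, 1.6, 7.5]
width: 0.148
```

Seated at 0.322, as expected. Opening only narrowly, since the tips may be inside the cup, then lifting and going to the lid.

```bash
python3 -m jog '[{"dx":0,"dy":0,"dz":-1.5,"ax":0,"ay":0,"az":0},{"dx":0,"dy":0,"dz":0,"ax":0,"ay":0,"az":0}]' | grep force
python3 -m jog '[{"dx":0,"dy":0,"dz":0,"ax":0,"ay":0,"az":0},{"dx":0,"dy":0,"dz":0,"ax":0,"ay":0,"az":0},{"dx":0,"dy":0,"dz":0,"ax":0,"ay":0,"az":0},{"dx":0,"dy":0,"dz":-3,"ax":0,"ay":0,"az":0},{"dx":0,"dy":0,"dz":-10,"ax":0,"ay":0,"az":0},{"dx":0,"dy":0,"dz":-25,"ax":0,"ay":0,"az":0},{"dx":0,"dy":0,"dz":-25,"ax":0,"ay":0,"az":0},{"dx":0,"dy":0,"dz":0,"ax":0,"ay":0,"az":0},{"dx":0,"dy":0,"dz":0,"ax":0,"ay":0,"az":0},{"dx":0,"dy":0,"dz":0,"ax":0,"ay":0,"az":0}]' 0.25
python3 -c "
from h import *
snap('wrist','wK')"
```

```text
wrist_force: [-1.0, 0.2, 4.2]
grip_force: 30.0
time: 23.18
tool_pos: [0.5699, -0.2905, 0.3852]
tcp_rot: [2.747, 1.523, 0.001]
wrist_force: [-1.1, -0.9, -0.5]
width: 0.25
grip_force: 0.0
```

```bash
python3 -m jog '[{"dx":12,"dy":-5.6,"dz":0,"ax":0,"ay":0,"az":0},{"dx":26,"dy":-12.1,"dz":0,"ax":0,"ay":0,"az":0},{"dx":36,"dy":-16.7,"dz":0,"ax":0,"ay":0,"az":0},{"dx":36,"dy":-16.7,"dz":0,"ax":0,"ay":0,"az":0},{"dx":36,"dy":-16.7,"dz":0,"ax":0,"ay":0,"az":0},{"dx":36,"dy":-16.7,"dz":0,"ax":0,"ay":0,"az":0},{"dx":36,"dy":-16.7,"dz":0,"ax":0,"ay":0,"az":0},{"dx":36,"dy":-16.7,"dz":0,"ax":0,"ay":0,"az":0},{"dx":36,"dy":-16.7,"dz":0,"ax":0,"ay":0,"az":0},{"dx":34,"dy":-15.8,"dz":5,"ax":0,"ay":0,"az":0},{"dx":18,"dy":-8.4,"dz":15,"ax":0,"ay":0,"az":0},{"dx":10.6,"dy":-4.9,"dz":20,"ax":0,"ay":0,"az":0},{"dx":0,"dy":0,"dz":0,"ax":0,"ay":0,"az":0},{"dx":0,"dy":0,"dz":0,"ax":0,"ay":0,"az":0},{"dx":0,"dy":0,"dz":0,"ax":0,"ay":0,"az":0},{"dx":0,"dy":0,"dz":0,"ax":0,"ay":0,"az":0}]' 0.5
python3 -c "
from h import *
c=snap('wrist','wL')['img'][:,:,::-1];e=load('wK')['img'][:,:,::-1]
L=cv2.resize(e[110:310,160:360],(400,400),interpolation=cv2.INTER_CUBIC);R=cv2.resize(c[110:310,160:360],(400,400),interpolation=cv2.INTER_CUBIC)
cv2.imwrite('pics/KL.png',np.hstack([L,R]));print(bot.read_state()['tool_pos'])"
```

```text
time: 24.57
tool_pos: [0.6182, 0.0945, 0.3456]
tcp_rot: [2.748, 1.521, 0.002]
wrist_force: [0.0, 0.6, -0.1]
width: 0.497
grip_force: 0.0
[0.61828619 0.09435962 0.3459176 ]
```

View pics/KL.png

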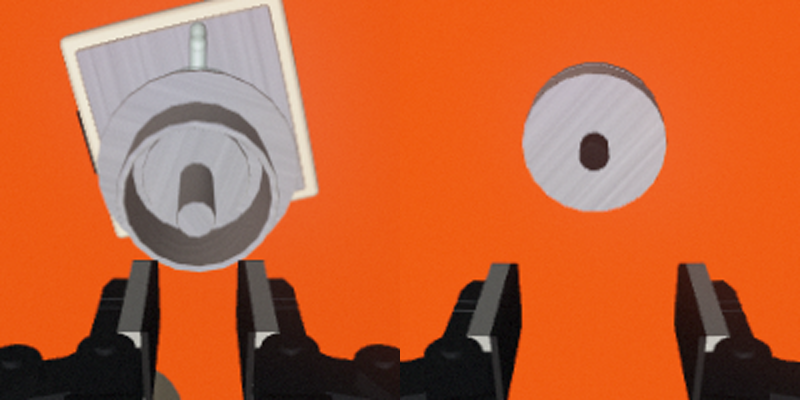

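Press stands flat and centred in the filter (rim x 119–279, y 122–271). Lid top disc spans x 122–266 with its bottom at 212, and the knob top is near (194,156).

```bash
python3 - <<'E'
from fit import *
np.set_printoptions(precision=4,suppress=True)
def e(c,*v): return (c,[g(x,2,o) if x is not None else None for x,o in zip(v,(160,160,110,110))])
def fz(obs,r,x0,z):
    c,m=obs
    f=lambda p:[q-w for q,w in zip(ext(c,np.r_[p,z],r),m) if w is not None]
    s=least_squares(f,x0);return s.x,np.round(f(s.x),1)
K=load("wK");L=load("wL")
x=np.array([.53,.848]);y=np.array([.848,-.53])
for n,ob,r,x0,z,t in(("filter rim",e(K,119,279,122,271),.031,[.57,-.29],.146,[.5699,-.2905]),("lid top",e(L,122,266,None,212),.037,[.618,.095],.033,[.6182,.0945]),("knob",e(L,180,209,None,171),.007,[.618,.095],.053,[.6182,.0945])):
    p,q=fz(ob,r,x0,z);d=p-t;print(n,p,q,"tool x,y off mm",1e3*d@x,1e3*d@y)
# automatic lid outline check: non-orange mask extents
for c in(L,):
    im=c["img"].astype(int);m=((im[:,:,0]-im[:,:,2])<120).astype(np.uint8)
    k,lab,st,ce=cv2.connectedComponentsWithStats(m);print(st[(st[:,4]>800)])
E
```

```text
filter rim [ 0.571  -0.2906] [-1.   1.  -0.8  1.1] tool x,y off mm 0.46864827798620956 0.9986074348008894
lid top [0.6182 0.0968] [-1.4  1.4  0.1] tool x,y off mm 1.907345111444539 -1.2166557374219635
knob [0.618  0.0959] [-0.4  0.4  0. ] tool x,y off mm 1.0717707283662035 -0.8636867824123973
[[     0      0    512    384 138598]
 [   449      0     63    177   4689]
 [     0     19     19     74   1077]
 [    32     25    102     97   6716]
 [   398     85     95    118   6647]
 [   221    141     72     75   4237]
 [     0    242    477    142  34408]]
```

```bash
python3 - <<'E'
from fit import *
J=load("wJ");T=np.array(J["tool_from_camera"])
c=dict(J);c["Rwc"]=T[:3,:3];c["o"]=T[:3,3]
for z in(.155,.163,.173,.186):
    print(z,[((proj(c,np.array([x,y,z]))[0]-[150,130])*3).round().tolist() for x in(-.011,.011) for y in(-.007,-.02,)])
E
```

```text
0.155 [[283.0, 483.0], [207.0, 482.0], [280.0, 374.0], [199.0, 373.0]]
0.163 [[285.0, 457.0], [212.0, 455.0], [282.0, 350.0], [205.0, 349.0]]
0.173 [[287.0, 426.0], [218.0, 425.0], [284.0, 323.0], [212.0, 322.0]]
0.186 [[289.0, 390.0], [225.0, 390.0], [287.0, 292.0], [220.0, 292.0]]
```

Tips sit at 173 mm when shut, so TCP 0.211 puts them 5 mm above the lid's top.

```bash
python3 -m jog '[{"dx":0.6,"dy":-1.9,"dz":20,"ax":0,"ay":0,"az":0},{"dx":0,"dy":0,"dz":35,"ax":0,"ay":0,"az":0},{"dx":0,"dy":0,"dz":35,"ax":0,"ay":0,"az":0},{"dx":0,"dy":0,"dz":28,"ax":0,"ay":0,"az":0},{"dx":0,"dy":0,"dz":12,"ax":0,"ay":0,"az":0},{"dx":0,"dy":0,"dz":4.5,"ax":0,"ay":0,"az":0},{"dx":0,"dy":0,"dz":0,"ax":0,"ay":0,"az":0},{"dx":0,"dy":0,"dz":0,"ax":0,"ay":0,"az":0}]' 0.4
python3 -m jog '[{"dx":0,"dy":0,"dz":0,"ax":0,"ay":0,"az":0},{"dx":0,"dy":0,"dz":0,"ax":0,"ay":0,"az":0},{"dx":0,"dy":0,"dz":0,"ax":0,"ay":0,"az":0},{"dx":0,"dy":0,"dz":0,"ax":0,"ay":0,"az":0},{"dx":0,"dy":0,"dz":0,"ax":0,"ay":0,"az":0},{"dx":0,"dy":0,"dz":0,"ax":0,"ay":0,"az":0},{"dx":0,"dy":0,"dz":0,"ax":0,"ay":0,"az":0},{"dx":0,"dy":0,"dz":0,"ax":0,"ay":0,"az":0}]' 0 40
```

```text
time: 25.28
tool_pos: [0.6179, 0.0965, 0.2122]
tcp_rot: [2.747, 1.522, 0.005]
wrist_force: [0.1, 0.4, -0.0]
width: 0.398
grip_force: 0.0
time: 25.95
tool_pos: [0.618, 0.0969, 0.2129]
tcp_rot: [2.746, 1.522, 0.007]
wrist_force: [-0.8, -0.3, 6.4]
width: 0.138
grip_force: 39.1
```

```bash
python3 -m jog '[{"dx":0,"dy":0,"dz":-10,"ax":0,"ay":0,"az":0},{"dx":0,"dy":0,"dz":-30,"ax":0,"ay":0,"az":0},{"dx":0,"dy":0,"dz":-38,"ax":0,"ay":0,"az":0},{"dx":0,"dy":0,"dz":-38,"ax":0,"ay":0,"az":0},{"dx":0,"dy":0,"dz":-38,"ax":0,"ay":0,"az":0},{"dx":-12,"dy":5.6,"dz":-30,"ax":0,"ay":0,"az":0},{"dx":-26,"dy":12.1,"dz":0,"ax":0,"ay":0,"az":0},{"dx":-36,"dy":16.7,"dz":0,"ax":0,"ay":0,"az":0},{"dx":-36,"dy":16.7,"dz":0,"ax":0,"ay":0,"az":0},{"dx":-36,"dy":16.7,"dz":0,"ax":0,"ay":0,"az":0},{"dx":-36,"dy":16.7,"dz":0,"ax":0,"ay":0,"az":0},{"dx":-36,"dy":16.7,"dz":0,"ax":0,"ay":0,"az":0},{"dx":-36,"dy":16.7,"dz":0,"ax":0,"ay":0,"az":0},{"dx":-36,"dy":16.7,"dz":0,"ax":0,"ay":0,"az":0},{"dx":-34,"dy":15.8,"dz":0,"ax":0,"ay":0,"az":0},{"dx":-20,"dy":9.3,"dz":0,"ax":0,"ay":0,"az":0},{"dx":-9.8,"dy":4.7,"dz":0,"ax":0,"ay":0,"az":0},{"dx":0,"dy":0,"dz":0,"ax":0,"ay":0,"az":0},{"dx":0,"dy":0,"dz":0,"ax":0,"ay":0,"az":0},{"dx":0,"dy":0,"dz":0,"ax":0,"ay":0,"az":0}]'
python3 -m jog '[{"dx":0,"dy":0,"dz":5,"ax":0,"ay":0,"az":0},{"dx":0,"dy":0,"dz":0,"ax":0,"ay":0,"az":0},{"dx":0,"dy":0,"dz":0,"ax":0,"ay":0,"az":0},{"dx":0,"dy":0,"dz":0,"ax":0,"ay":0,"az":0},{"dx":0,"dy":0,"dz":0,"ax":0,"ay":0,"az":0},{"dx":0,"dy":0,"dz":0,"ax":0,"ay":0,"az":0}]'
```

```text
time: 27.62
tool_pos: [0.5688, -0.2889, 0.3942]
tcp_rot: [-2.746, -1.524, -0.001]
wrist_force: [-0.9, -0.9, -0.4]
width: 0.141
grip_force: 39.2
time: 28.12
tool_pos: [0.5687, -0.2901, 0.3893]
tcp_rot: [2.747, 1.524, 0.0]
wrist_force: [0.2, 0.4, -1.1]
width: 0.141
grip_force: 39.2
```

```bash
python3 -m jog '[{"dx":0.2,"dy":0.7,"dz":5,"ax":0,"ay":0,"az":0},{"dx":0,"dy":0,"dz":0,"ax":0,"ay":0,"az":0},{"dx":0,"dy":0,"dz":0,"ax":0,"ay":0,"az":0},{"dx":0,"dy":0,"dz":0,"ax":0,"ay":0,"az":0},{"dx":0,"dy":0,"dz":0,"ax":0,"ay":0,"az":0},{"dx":0,"dy":0,"dz":0,"ax":0,"ay":0,"az":0}]' | grep pos
python3 -m jog '[{"dx":0,"dy":0,"dz":8,"ax":0,"ay":0,"az":0},{"dx":0,"dy":0,"dz":7,"ax":0,"ay":0,"az":0},{"dx":0,"dy":0,"dz":0,"ax":0,"ay":0,"az":0},{"dx":0,"dy":0,"dz":0,"ax":0,"ay":0,"az":0},{"dx":0,"dy":0,"dz":0,"ax":0,"ay":0,"az":0},{"dx":0,"dy":0,"dz":0,"ax":0,"ay":0,"az":0}]'|grep -A3 pos
```

```text
tool_pos: [0.5693, -0.2907, 0.3843]
tool_pos: [0.5694, -0.2906, 0.3693]
tcp_rot: [2.747, 1.523, 0.0]
wrist_force: [-0.2, 0.5, -2.0]
width: 0.139
```

```bash
python3 -m jog '[{"dx":0.2,"dy":0.3,"dz":4,"ax":0,"ay":0,"az":0},{"dx":0,"dy":0,"dz":4,"ax":0,"ay":0,"az":0},{"dx":0,"dy":0,"dz":0,"ax":0,"ay":0,"az":0},{"dx":0,"dy":0,"dz":0,"ax":0,"ay":0,"az":0},{"dx":0,"dy":0,"dz":0,"ax":0,"ay":0,"az":0}]' | grep -A2 pos
python3 -m jog '[{"dx":0,"dy":0,"dz":2,"ax":0,"ay":0,"az":0},{"dx":0,"dy":0,"dz":1.5,"ax":0,"ay":0,"az":0},{"dx":0,"dy":0,"dz":0,"ax":0,"ay":0,"az":0},{"dx":0,"dy":0,"dz":0,"ax":0,"ay":0,"az":0}]'|grep -A2 pos
```

```text
tool_pos: [0.5696, -0.2905, 0.361]
tcp_rot: [-2.748, -1.523, 0.0]
wrist_force: [-0.1, 0.8, -2.2]
tool_pos: [0.5696, -0.2906, 0.3575]
tcp_rot: [-2.747, -1.523, 0.0]
wrist_force: [-0.4, 0.0, -0.9]
```

```bash
python3 -m jog '[{"dx":0,"dy":0,"dz":1.5,"ax":0,"ay":0,"az":0},{"dx":0,"dy":0,"dz":0,"ax":0,"ay":0,"az":0},{"dx":0,"dy":0,"dz":0,"ax":0,"ay":0,"az":0}]'|grep -A2 pos
```

```text
tool_pos: [0.5696, -0.2905, 0.3561]
tcp_rot: [-2.748, -1.523, 0.0]
wrist_force: [0.3, 0.9, -1.6]
```

Skirt is past the rim (contact would be 0.3589) with no force. Continuing to the seat at 0.3489.

```bash
python3 -m jog '[{"dx":0,"dy":0,"dz":2,"ax":0,"ay":0,"az":0},{"dx":0,"dy":0,"dz":2,"ax":0,"ay":0,"az":0},{"dx":0,"dy":0,"dz":0,"ax":0,"ay":0,"az":0},{"dx":0,"dy":0,"dz":0,"ax":0,"ay":0,"az":0}]'|grep -A2 pos
python3 -m jog '[{"dx":0,"dy":0,"dz":2,"ax":0,"ay":0,"az":0},{"dx":0,"dy":0,"dz":1,"ax":0,"ay":0,"az":0},{"dx":0,"dy":0,"dz":0,"ax":0,"ay":0,"az":0},{"dx":0,"dy":0,"dz":0,"ax":0,"ay":0,"az":0}]'|grep -A2 pos
python3 -m jog '[{"dx":0,"dy":0,"dz":1,"ax":0,"ay":0,"az":0},{"dx":0,"dy":0,"dz":0,"ax":0,"ay":0,"az":0},{"dx":0,"dy":0,"dz":0,"ax":0,"ay":0,"az":0}]'|grep -A2 pos
```

```text
tool_pos: [0.5695, -0.2905, 0.3518]
tcp_rot: [-2.747, -1.523, 0.001]
wrist_force: [-0.0, 0.3, -1.4]
tool_pos: [0.5697, -0.2906, 0.3493]
tcp_rot: [2.748, 1.523, 0.0]
wrist_force: [0.6, -0.3, 0.2]
tool_pos: [0.5698, -0.2906, 0.3493]
tcp_rot: [2.747, 1.523, 0.001]
wrist_force: [-1.0, 1.3, 6.0]
```

Seated at 0.3493. Release, retreat and verify numerically.

```bash
python3 -m jog '[{"dx":0,"dy":0,"dz":-1,"ax":0,"ay":0,"az":0},{"dx":0,"dy":0,"dz":0,"ax":0,"ay":0,"az":0}]' | grep force
python3 -m jog '[{"dx":0,"dy":0,"dz":0,"ax":0,"ay":0,"az":0},{"dx":0,"dy":0,"dz":0,"ax":0,"ay":0,"az":0},{"dx":0,"dy":0,"dz":0,"ax":0,"ay":0,"az":0},{"dx":0,"dy":0,"dz":0,"ax":0,"ay":0,"az":0},{"dx":0,"dy":0,"dz":-5,"ax":0,"ay":0,"az":0},{"dx":0,"dy":0,"dz":-20,"ax":0,"ay":0,"az":0},{"dx":0,"dy":0,"dz":-35,"ax":0,"ay":0,"az":0},{"dx":0,"dy":0,"dz":-30,"ax":0,"ay":0,"az":0},{"dx":20,"dy":0,"dz":0,"ax":0,"ay":0,"az":0},{"dx":30,"dy":0,"dz":0,"ax":0,"ay":0,"az":0},{"dx":0,"dy":0,"dz":0,"ax":0,"ay":0,"az":0},{"dx":0,"dy":0,"dz":0,"ax":0,"ay":0,"az":0},{"dx":0,"dy":0,"dz":0,"ax":0,"ay":0,"az":0},{"dx":0,"dy":0,"dz":0,"ax":0,"ay":0,"az":0},{"dx":0,"dy":0,"dz":0,"ax":0,"ay":0,"az":0},{"dx":0,"dy":0,"dz":0,"ax":0,"ay":0,"az":0}]' 0.5
python3 - <<'E'
from fit import *
np.set_printoptions(precision=4,suppress=True)
M=snap("wrist","wM");s=snap("scene","sceneM");d=snap("side","sideM")
ks=[]
for c,n in((M,"w"),(s,"s"),(d,"d")):
    p=proj(c,[.57,-.2905,.189])[0];u,v=p.round().astype(int)
    im=c["img"].astype(int).sum(2)[v-12:v+13,u-12:u+13];m=(im<150).astype(np.uint8)
    k,l,st,ce=cv2.connectedComponentsWithStats(m)
    print(n,p,[(st[i,4],st[i,:4].tolist(),(ce[i]+[u-12,v-12]).round(1).tolist()) for i in range(1,k)])
# bystanders: difference of before/after fixed views
for n in("scene","side"):
    D=np.abs(load(n+"A")["img"].astype(int)-load(n+"M")["img"].astype(int)).sum(2)
    a=load(n+"A")
    for nm,X in(("jug",[.818,.019,.04]),("can",[.398,-.464,.06]),("fro",[.40,.477,.07])):
        u,v=proj(a,X)[0].astype(int);b=D[max(v-22,0):v+22,u-20:u+20];print(n,nm,(u,v),b.size and (b>90).mean().round(3))
E
```

```text
wrist_force: [-1.1, 0.3, 1.4]
grip_force: 39.6
time: 32.53
tool_pos: [0.5957, -0.2488, 0.4389]
tcp_rot: [-2.748, -1.522, 0.001]
wrist_force: [0.2, 0.3, -0.8]
width: 0.504
grip_force: 0.0
w [258.6969 259.1012] [(np.int32(274), [5, 0, 15, 20], [259.0, 256.2])]
s [166.8849 192.6631] []
d [268.7742  85.1622] [(np.int32(5), [11, 0, 3, 2], [268.8, 73.4]), (np.int32(8), [12, 13, 2, 4], [269.5, 87.5])]
scene jug (np.int64(327), np.int64(216)) 0.0
scene can (np.int64(63), np.int64(249)) 0.0
scene fro (np.int64(285), np.int64(106)) 0.542
side jug (np.int64(185), np.int64(181)) 0.0
side can (np.int64(314), np.int64(86)) 0.0
side fro (np.int64(326), np.int64(330)) 0.0
```

The knob is where a seated lid would put it, and the bystanders are unchanged (the scene camera's frother difference comes from the arm moving).

```bash
python3 -c "
from workcell import bot
print(bot.finish_job())"
```

```text
the job is handed in; nothing more can be done
None
```

The job is handed in, though no verdict came back: mug on the scale (within about 2 mm of centre), filter on the mug, press in the filter and lid over its rim, in that order, in about 33 s of robot time, with the milk jug, canister and frother left where they stood.

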